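# Re-tool the spindle moulder for grooving

## Task

Change the tooling on the spindle moulder: take the blue rebate block off the spindle and put it down on the dowel of its plywood storage block. Then build up the grooving set on the spindle, each piece fully down on the one below: first the tall green collar, next the red grooving cutter with its boss upwards, then the black ring guide, and last the brass end cap, its spigot seated in the ring guide. Leave the clamping bolt, the spanner and the mallet lying where they are.

Things in the scene. Friction and masses are not known exactly. Their poses are not given: they have to be found in the camera images.
- spindle: Upright steel spindle, fixed, amid flat throat rings (160 mm across). Origin on its axis at table level, z up. A dark flange 56 mm across, 10 mm high, is the seat; above it a 30 mm shaft to z 87 mm, then a cone down to 20 mm across at its top, z 92 mm. Nothing is screwed on. Grooving set seated: origins at z 10 (collar), 60 (cutter), 84 (guide), 94 mm (cap).
- dowel_block: Storage block, fixed: plywood 100 x 100 mm, 18 mm thick, with an upright pale wooden dowel in its middle, 26 mm in diameter, coned at the tip to 16 mm, tip 52 mm above the table. Empty at the start. Origin at the centre of its underside (table level), z up.
- rebate_block: Blue metal rebate block: a cylinder 62 mm in diameter, 50 mm high, 32.5 mm bore right through, two pale knives almost flush in its side; 0.25 to 0.46 kg. Origin at the centre of its underside, z up along the bore. At the start it sits loosely on the spindle's flange, underside 10 mm above the table.
- tall_collar: Plain green anodised spacing collar, 50 mm in diameter, 50 mm high, 32.5 mm bore right through; 0.13 to 0.23 kg. Stands upright on the table. Origin at the centre of its underside, z up along the bore.
- groove_cutter: Red grooving cutter: a disc 94 mm in diameter, 10 mm thick, four pale teeth out to 100 mm, and on top a red boss 46 mm in diameter, 14 mm high (24 mm in all); 32.5 mm bore right through; 0.3 to 0.54 kg. Lies flat on the table, boss up; hold it by the boss. Origin at the centre of its underside, z up along the bore.
- ring_guide: Ball-bearing ring guide: black ring 60 mm in diameter, 16 mm high, 32.5 mm bore right through, its top face black with a steel ring round the bore; 0.14 to 0.26 kg. Lies flat on the table. Origin at the centre of its underside, z up along the bore.
- end_cap: Brass end cap: disc 50 mm in diameter, 12 mm thick, dark bolt hole in its top, on a coned spigot 6 mm high (29 mm across at the disc, 20 mm below); 0.13 to 0.23 kg. Stands on its spigot, disc at 6 to 18 mm. Origin at the centre of the spigot's lower face, z up. Seated, the disc lies on the wider ring guide: keep the fingertips above the disc's underside.
- clamp_bolt: Bystander: dark steel hexagon-head bolt standing on its head, head 27 mm across, 50 mm high in all. Origin at the centre of its underside.
- spanner: Bystander: steel spanner 200 mm long lying at the left of the tooling. Origin at its middle, on the table.
- mallet: Bystander: mallet with a black and white head (48 mm thick) and a wooden handle, 300 mm long, lying at the right of the tooling. Origin on the table under the handle.
Things that resemble listed ones, but are neither listed nor needed, are in the scene too. There is more than one size of the end_cap; the job needs the smallest.

How it is judged:
By the outcome, as a careful person would: the job done as asked, in the order asked, and still so for the second after the job is handed in, with the robot touching nothing.
It also fails if it takes over 109 s, if anything falls off the work surface, if the arm or the gripper's body presses on something with over 40 N, if the wrist force passes 120 N, or if a joint passes its speed limit or range.

## Robot

A 7-joint arm with a two-finger parallel gripper is mounted at the origin on the work surface. World frame = base frame: x ahead of the robot, y to its left, z up, the work surface at z = 0. Lengths are in m, angles in rad, forces in N, time in s.
With the tool pointing down it reaches from about 0.4 to 0.85 m from the base axis. Payload 6.9 kg.
Tool frame: the origin (TCP) lies between the finger pads; the fingertips stand 17 mm ahead of it and the grasp point (between the pads) lies 2 mm behind it; z points along the fingers, y is the line along which they close (so a half turn about z gives the same grasp; the last joint's range is limited). The gripper opens to 85 mm and grips with 20 to 120 N. Pads are 22 mm wide; open, the fingers measure 114 mm over their backs; the gripper's body (76 mm by 85 mm) begins 54 mm behind the grasp point. The pads swing forward as they close: fully open they stand 13 mm farther back than shut.
Start: joints at [1.347, 0.507, -0.238, 1.5, 0.126, 1.149, -0.155], TCP at [0.202, -0.591, 0.248] pointing down, gripper open.
Joint ranges: [-3.08, 3.08], [-0.24, 2.05], [-1.43, 1.35], [0, 2.5], [-1.52, 4.66], [0.17, 1.96], [-2.89, 2.89]. Speed limits (rad/s): [2.39, 2.39, 3.14, 3.14, 3.14, 3.14, 3.14].

## Interface

Orientations are given as a 3x3 rotation matrix whose columns are the frame's x, y, z axes.
In Python, from rig import get_obs, eyes, job gives the robot as it stands.
- The arm moves only by the tool carry_out, never from a script. Its arguments are lists of equal length, an entry for each row: "travel": the shift along the tool's x, y, z in cm, a list of three; "twist": the turn, a rotation vector about the tool's x, y, z in rad, a list of three. A call has 1 to 5 rows; each row is the pose to reach, as a shift and turn from the pose commanded when the call began, along the tool's axes at that moment; what a row does not reach only later rows make up. A row lasts 1/8 s, in which the tool goes at most 62.5 mm and 10.7 degrees, less where a joint would pass 70% of its speed; a pose out of reach is approached as far as the arm can. A call with a gripper value outside its range is refused whole. "claw" is the opening in per cent of the stroke, from 0 (shut) to 100 (fully open), set as the call begins (left out, the last holds). The fingers move at their own pace and stop on an object; "grip_force" is the grip in N (left out, the last holds). Time passes only in rows, so rows that repeat a pose let the fingers close. It gives the time, the measured TCP pose, the force, the opening and the grip force at its end, in the units of the state.
- get_obs(): the state, without advancing time (a new reading comes with each control period).
- eyes.capture(name): name is "scene" or "top" or "wrist"; returns the picture (384x512x3 uint8, red, green, blue); there is no depth.
- eyes.camera_model(name): a dict with "fovy" (degrees; the focal length in pixels is half the picture's height over the tangent of half this angle, whatever the lens; pixels are square), "cx", "cy" (the principal point, pixels), "cam_to_world" (4x4, takes a point from camera to world coordinates); the wrist camera has in their place "hand_eye" (4x4, takes a point from camera to tool coordinates, whose origin is the TCP and whose axes are the flange's). Camera axes: x right, y down, z forward; pixel columns grow to the right and rows downward; lengths in m; the calibration is good to about 2 mm. A picture is of the moment at which its call begins: read the wrist's pose just before it. camera_model takes no time and is no camera call.
- job.job_done(): hands the job in; it is judged then, once.
The state is a dict: "time_s": time; "joint_positions": joint angles; "joint_vel": joint speeds; "joint_efforts": joint torques, N m; "position": TCP position; "tcp_rot": TCP orientation; "wrist_force": force on the tool from outside, world axes, zero at the start; "wrist_torque": the same for the moment, N m; "gripper_width": finger opening in m; "finger_force": force on a finger pad.
Only numpy, scipy, OpenCV 4.12 (cv2) and the standard library are available. Lean on these libraries where they do the work, as an engineer would, in place of code of your own. Each camera call takes 0.05 s, during which the arm holds its last target. There are 200 camera calls.

## Working session

There is one attempt and no reset: what is moved stays moved. The work goes in short steps, Python scripts to look and compute and a tool call to move; the robot and the scene stay as the last step left them, time stands still between calls to the robot, and variables do not carry over. Pictures are saved under pics/ and viewed, at most 14 in all, crops included, and the job is handed in when it is done.

Besides the shell and the picture viewer there is one more tool, called as name(argument=value, ...), one argument or row to a line, values as JSON. carry_out: Moves the arm, as the interface text tells. Its arguments: {"type":"object","properties":{"travel":{"type":"array","items":{"type":"array","items":{"type":"number"}}},"twist":{"type":"array","items":{"type":"array","items":{"type":"number"}}},"claw":{"type":"number"},"grip_force":{"type":"number"}},"required":["travel","twist"]}

```bash
mkdir -p pics; ls
python3 - <<'E'
from rig import get_obs, eyes
import cv2,numpy as np
o=get_obs()
for k in("time_s","position","tcp_rot","gripper_width"):print(k,np.round(o[k],3))
for n in("scene","top"):
    cv2.imwrite(f"pics/{n}0.png",cv2.cvtColor(eyes.capture(n),cv2.COLOR_RGB2BGR))
for n in("scene","top","wrist"): print(n,{k:np.round(v,3).tolist() for k,v in eyes.camera_model(n).items()})
E
```

```text
pics
time_s 0.0
position [ 0.202 -0.591  0.247]
tcp_rot [[ 0.946  0.324 -0.001]
 [ 0.324 -0.946  0.002]
 [-0.    -0.002 -1.   ]]
gripper_width 0.086
scene {'fovy': 57.372, 'cx': 260.497, 'cy': 191.611, 'cam_to_world': [[0.815, 0.501, -0.293, 0.806], [0.58, -0.708, 0.403, -0.439], [-0.006, -0.498, -0.867, 0.946], [0.0, 0.0, 0.0, 1.0]]}
top {'fovy': 47.53, 'cx': 254.918, 'cy': 192.013, 'cam_to_world': [[-0.022, -0.984, 0.177, 0.252], [-1.0, 0.022, 0.002, -0.032], [-0.006, -0.177, -0.984, 1.546], [0.0, 0.0, 0.0, 1.0]]}
wrist {'fovy': 69.773, 'cx': 256.484, 'cy': 193.39, 'hand_eye': [[-0.0, -0.964, -0.264, 0.066], [1.0, -0.0, -0.0, -0.001], [0.0, -0.264, 0.964, -0.125], [0.0, 0.0, 0.0, 1.0]]}
```

View pics/scene0.png

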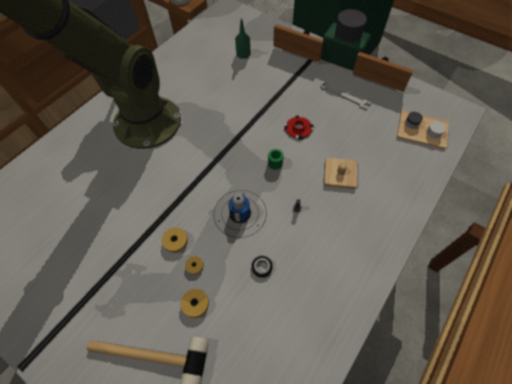

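View pics/top0.png

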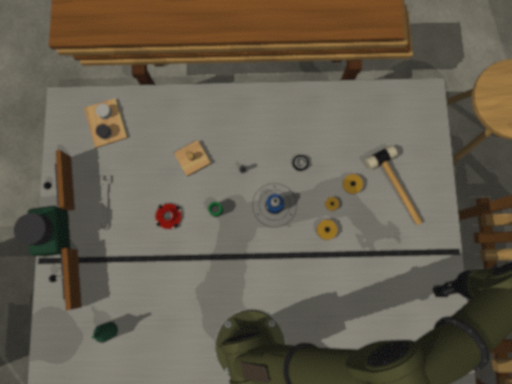

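Scene view: rebate block on the spindle (239,208), green collar (275,158), red cutter (299,127), guide (262,266), dowel block (341,172), bolt (297,206). There are three brass caps at (174,239), (194,265) and (194,302). In the top view they are at (327,229), (332,203) and (353,183), and the middle one is the smallest. Other lookalikes are the green bottle (243,42) and the pucks on a board (414,120)/(436,129). None of these matches.

```bash
cat > h.py <<'E'
from rig import get_obs, eyes
import cv2, numpy as np
def cam(n,o=None):
    m=eyes.camera_model(n); f=192/np.tan(np.radians(m["fovy"]/2))
    if n=="wrist":
        T=np.eye(4);T[:3,:3]=o["tcp_rot"];T[:3,3]=o["position"];T=T@np.array(m["hand_eye"])
    else: T=np.array(m["cam_to_world"])
    return f,m["cx"],m["cy"],T
def onplane(c,uv,z):
    f,cx,cy,T=c; d=T[:3,:3]@np.array([(uv[0]-cx)/f,(uv[1]-cy)/f,1]); p=T[:3,3]
    return p+d*(z-p[2])/d[2]
def px(c,P):
    f,cx,cy,T=c; q=T[:3,:3].T@(np.asarray(P)-T[:3,3]); return np.array([cx+f*q[0]/q[2],cy+f*q[1]/q[2]])
def shot(n,name=None):
    o=get_obs(); im=eyes.capture(n)
    if name: cv2.imwrite(f"pics/{name}.png",cv2.cvtColor(im,cv2.COLOR_RGB2BGR))
    return im,cam(n,o),o
def totool(o,d): return np.array(o["tcp_rot"]).T@np.asarray(d)*100
E
python3 - <<'E'
from h import *
S={"spindle":[(239,208),(275,203),.06],"collar":[(275,158),(216,209),.03],"cutter":[(299,127),(168,215),.02],"guide":[(262,266),(301,162),.016],"capS":[(194,265),(332,203),.018],"capA":[(174,239),(327,229),.018],"capB":[(194,302),(353,183),.018],"dowelblk":[(341,173),(193,157),.018],"bolt":[(297,206),(243,168),.025]}
cs,ct=cam("scene"),cam("top")
for k,(a,b,z) in S.items(): print(k,onplane(cs,a,z).round(3),onplane(ct,b,z).round(3))
a=cv2.imread("pics/scene0.png")[220:330,150:290];b=cv2.imread("pics/top0.png")[140:250,250:390]
cv2.imwrite("pics/crop.png",cv2.resize(np.hstack([a,b]),(784,308),interpolation=2))
E
```

```text
spindle [ 0.489 -0.107  0.06 ] [ 0.478 -0.097  0.06 ]
collar [0.463 0.113 0.03 ] [0.466 0.11  0.03 ]
cutter [0.454 0.273 0.02 ] [0.45 0.28 0.02]
guide [ 0.631 -0.195  0.016] [ 0.632 -0.197  0.016]
capS [ 0.479 -0.301  0.018] [ 0.48  -0.3    0.018]
capA [ 0.383 -0.276  0.018] [ 0.389 -0.278  0.018]
capB [ 0.544 -0.375  0.018] [ 0.551 -0.379  0.018]
dowelblk [0.661 0.192 0.018] [0.66  0.193 0.018]
bolt [0.612 0.011 0.025] [0.613 0.013 0.025]
```

View pics/crop.png

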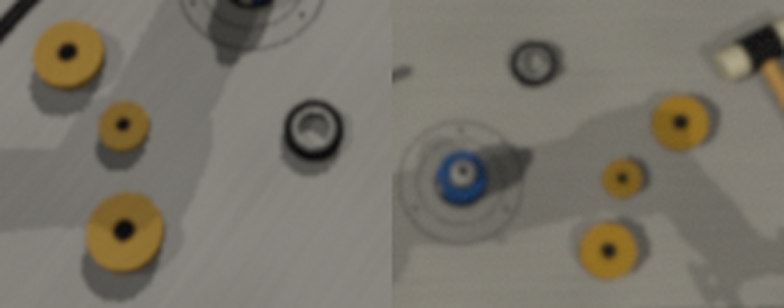

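Scene and top views agree to about 1 cm. The smallest cap is the middle one, at (0.48, -0.30), and the crop confirms it. I'm moving toward the spindle.

carry_out(
  travel=[
    [4.2, -3.7, 0.3],
    [8.4, -7.5, 0.6],
    [12.7, -11.2, 0.8],
    [16.9, -15, 1.1],
    [21.1, -18.7, 1.4],
  ],
  twist=[
    [0, 0, 0.066],
    [0, 0, 0.132],
    [0, 0, 0.198],
    [0, 0, 0.264],
    [0, 0, 0.33],
  ],
  claw=100,
  grip_force=50,
)

```text
time_s: 0.72
position: [0.342, -0.3442, 0.2341]
tcp_rot: [[1.0, -0.002, -0.0], [-0.002, -1.0, 0.0], [-0.0, -0.0, -1.0]]
wrist_force: [1.6, -0.1, 0.1]
gripper_width: 0.0856
finger_force: 0.0
```

carry_out(
  travel=[
    [2.8, -4.9, 0.2],
    [5.6, -9.8, 0.4],
    [8.4, -14.7, 0.7],
    [11.2, -19.6, 1.0],
    [13.8, -24.4, 1.2],
  ],
  twist=[
    [0, 0, 0],
    [0, 0, 0],
    [0, 0, 0],
    [0, 0, 0],
    [0, 0, 0],
  ],
)

```text
time_s: 1.35
position: [0.4801, -0.1004, 0.222]
tcp_rot: [[1.0, -0.0, -0.0], [-0.0, -1.0, 0.0], [-0.0, -0.0, -1.0]]
wrist_force: [0.3, -1.7, 0.0]
gripper_width: 0.0852
finger_force: 0.0
```

Run:
```python
from h import *
im,c,o=shot("wrist","w1"); print(o["time_s"],o["position"])
for p in [(.48,-.1,.06),(.48,-.1,.092)]: print(px(c,p))
```

```text
1.35 [ 0.48006958 -0.1003971   0.22204051]
[256.33441237 181.62426022]
[256.31897799 189.10335143]
```

View pics/w1.png

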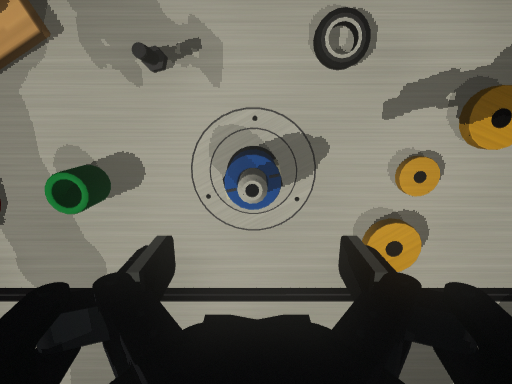

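Wrist view: spindle tip at (252,189), throat ring centred near (253,168), collar top at (68,193), guide top at (342,38), small cap at (420,176). Next I'll locate each of these with masks.

```bash
cat >> h.py <<'E'
def blob(im,lo,hi,box,k=3):
    """largest hsv blob inside box (x0,y0,x1,y1): ellipse of hull (centre, axes)"""
    h=cv2.cvtColor(im,cv2.COLOR_RGB2HSV); m=cv2.inRange(h,lo,hi); z=np.zeros_like(m); x0,y0,x1,y1=map(int,box)
    z[y0:y1,x0:x1]=m[y0:y1,x0:x1]; z=cv2.morphologyEx(z,cv2.MORPH_OPEN,np.ones((k,k),np.uint8))
    cs=max(cv2.findContours(z,cv2.RETR_EXTERNAL,cv2.CHAIN_APPROX_NONE)[0],key=cv2.contourArea)
    return cv2.fitEllipse(cv2.convexHull(cs)),cv2.boundingRect(cs)
E
python3 - <<'E'
from h import *
o=get_obs(); im=cv2.cvtColor(cv2.imread("pics/w1.png"),cv2.COLOR_BGR2RGB); c=cam("wrist",o)
hsv=cv2.cvtColor(im,cv2.COLOR_RGB2HSV)
for p in [(420,165),(252,175),(268,190),(243,190),(85,185),(52,195),(342,18),(310,40),(327,38)]: print(p,hsv[p[1],p[0]])
print("cap",blob(im,(15,120,90),(30,255,255),(390,150,450,200)))
print("blue",blob(im,(100,100,60),(125,255,255),(215,140,290,215)))
# throat ring: HoughCircles
g=cv2.cvtColor(im,cv2.COLOR_RGB2GRAY)
print(cv2.HoughCircles(g,cv2.HOUGH_GRADIENT,1,100,param1=80,param2=20,minRadius=55,maxRadius=68))
print("z0",[onplane(c,(253.5,168.5),0).round(4)],"tip",onplane(c,(252,190),.092).round(4))
a=im[140:240,200:310];b=im[160:225,30:120];d=im[0:80,300:385]
cv2.imwrite("pics/c1.png",cv2.cvtColor(np.hstack([cv2.resize(x,(380,380),interpolation=2) for x in (a,d)]),cv2.COLOR_RGB2BGR))
E
```

```text
(420, 165) [ 20 194 177]
(252, 175) [ 23  28 110]
(268, 190) [109 144  78]
(243, 190) [ 26  26 158]
(85, 185) [ 67 177  72]
(52, 195) [ 68 196  69]
(342, 18) [ 23  29 150]
(310, 40) [ 26  29 124]
(327, 38) [ 26  28 154]
cap (((417.2582702636719, 175.4979248046875), (38.881839752197266, 45.66963577270508), 73.6937255859375), (395, 157, 45, 39))
blue (((249.6888885498047, 173.6366729736328), (38.68528366088867, 54.00016784667969), 75.56282043457031), (224, 154, 54, 36))
[[[252.5 169.5  60.8]]]
z0 [array([ 0.4874, -0.0871,  0.    ])] tip [ 0.4828 -0.0871  0.092 ]
```

View pics/c1.png

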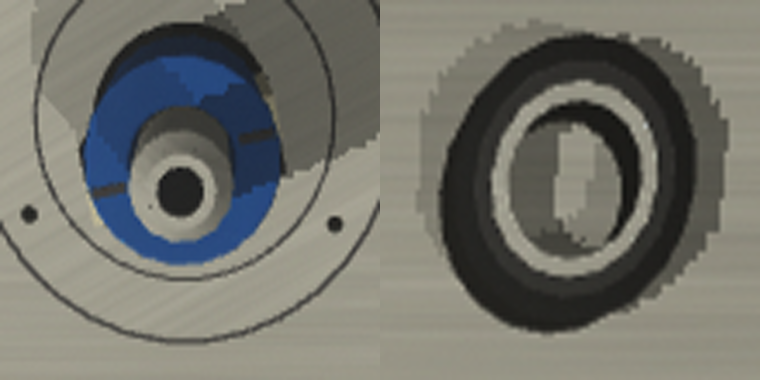

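The obs I used came after the picture, so the pose may not match it. I'll retake picture and pose together, settled.

Run:
```python
from h import *
print(get_obs()["position"])
im,c,o=shot("wrist","w2");print(o["position"],o["time_s"],np.round(o["joint_vel"],3))
g=cv2.cvtColor(im,cv2.COLOR_RGB2GRAY)
r=cv2.HoughCircles(g,cv2.HOUGH_GRADIENT,1,100,param1=80,param2=20,minRadius=55,maxRadius=68)[0,0];print("ring",r,onplane(c,r[:2],0).round(4))
# ring outer curve: Sum of dark thin line; spindle hole: dark px near tip
m=(g<45).astype(np.uint8); 
n,l,s,ce=cv2.connectedComponentsWithStats(m[170:215,235:270])
for i in range(1,n):
    if s[i,4]>30: print("hole",ce[i]+[235,170],s[i,4],onplane(c,ce[i]+[235,170],.092).round(4))
for nm,e,z in [("cap",blob(im,(15,120,90),(30,255,255),(385,150,450,200)),.018)]: print(nm,e,onplane(c,e[0][0],z).round(4))
```

```text
[ 0.48343457 -0.09225025  0.22221426]
[ 0.48343457 -0.09225025  0.22221426] 1.4 [ 0.057 -0.021  0.001  0.026 -0.029 -0.002  0.173]
ring [259.5 171.5  61.8] [ 0.4836 -0.0948  0.    ]
hole [260.91525424 193.71186441] 118 [ 0.4792 -0.0957  0.092 ]
cap (((424.34930419921875, 180.3470001220703), (38.37852096557617, 46.23531723022461), 73.90731048583984), (402, 162, 45, 38)) [ 0.4778 -0.2958  0.018 ]
```

carry_out(
  travel=[
    [0, -0.4, 4],
    [0, -0.4, 6.5],
    [0, -0.4, 6.5],
    [0, -0.4, 6.5],
  ],
  twist=[
    [0, 0, 0],
    [0, 0, 0],
    [0, 0, 0],
    [0, 0, 0],
  ],
)

```text
time_s: 1.95
position: [0.4799, -0.0984, 0.158]
tcp_rot: [[1.0, -0.001, 0.001], [-0.001, -1.0, -0.0], [0.001, 0.0, -1.0]]
wrist_force: [0.7, 0.3, 0.6]
gripper_width: 0.085
finger_force: 0.0
```

Run:
```python
from h import *
im,c,o=shot("wrist","w3");print(o["position"],o["time_s"],np.abs(o["joint_vel"]).max())
g=cv2.cvtColor(im,cv2.COLOR_RGB2GRAY)
p=px(c,(.48,-.096,.092)).astype(int);print(p)
x0,y0=p-30
n,l,s,ce=cv2.connectedComponentsWithStats((g<45).astype(np.uint8)[y0:y0+60,x0:x0+60])
for i in range(1,n):
    if s[i,4]>30: q=ce[i]+[x0,y0];print("hole",q,s[i],onplane(c,q,.092).round(4))
e=blob(im,(100,80,30),(125,255,255),(170,100,340,290));print(e)
b=e[1]; 
for z in(.06,): print("L/R/bottom",[onplane(c,q,z).round(4) for q in((b[0],b[1]+b[3]/2),(b[0]+b[2],b[1]+b[3]/2),(b[0]+b[2]/2,b[1]+b[3]))])
```

```text
[ 0.47988106 -0.09839464  0.15803291] 1.95 0.013048853554739007
[253 210]
hole [274.1465798  188.72964169] [ 35   0  25  26 307] [ 0.4966 -0.1108  0.092 ]
hole [253.0657277 211.7370892] [ 22  24  17  16 213] [ 0.4793 -0.0957  0.092 ]
(((253.81341552734375, 194.76869201660156), (71.2446517944336, 76.34783172607422), 3.338061571121216), (218, 156, 72, 77))
L/R/bottom [array([ 0.4835, -0.0658,  0.06  ]), array([ 0.4834, -0.1263,  0.06  ]), array([ 0.4486, -0.096 ,  0.06  ])]
```

View pics/w3.png

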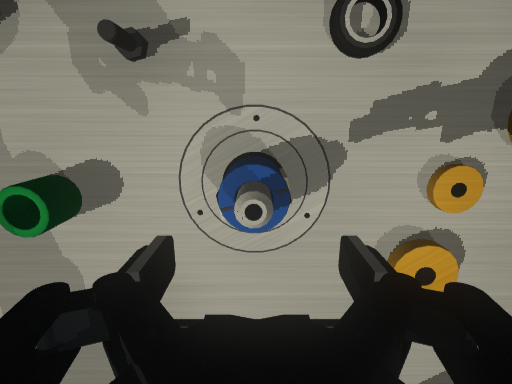

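Wrist view from closer: spindle hole at (253,212) gives (0.4795,-0.096). The blue block edges agree and measure 60.5 mm across. I'll grasp the block.

carry_out(
  travel=[
    [0, -0.25, 4],
    [0, -0.25, 8],
    [0, -0.25, 11],
    [0, -0.25, 11.2],
    [0, -0.25, 11.2],
  ],
  twist=[
    [0, 0, 0],
    [0, 0, 0],
    [0, 0, 0],
    [0, 0, 0],
    [0, 0, 0],
  ],
)

```text
time_s: 2.62
position: [0.4804, -0.0958, 0.0465]
tcp_rot: [[1.0, -0.0, 0.002], [-0.0, -1.0, -0.0], [0.002, 0.0, -1.0]]
wrist_force: [-0.2, -0.6, 0.3]
gripper_width: 0.0854
finger_force: 0.0
```

carry_out(
  travel=[
    [0, 0, 0],
    [0, 0, 0],
    [0, 0, 0],
    [0, 0, 0],
    [0, 0, 0],
  ],
  twist=[
    [0, 0, 0],
    [0, 0, 0],
    [0, 0, 0],
    [0, 0, 0],
    [0, 0, 0],
  ],
  claw=50,
)

```text
time_s: 3.25
position: [0.4804, -0.0959, 0.0471]
tcp_rot: [[1.0, -0.0, 0.003], [-0.0, -1.0, -0.001], [0.003, 0.001, -1.0]]
wrist_force: [-2.0, 0.5, 11.5]
gripper_width: 0.0614
finger_force: 51.6
```

carry_out(
  travel=[
    [0, 0, -1.5],
    [0, 0, -5],
    [0, 0, -9],
    [0, 0, -13],
    [0, 0, -13],
  ],
  twist=[
    [0, 0, 0],
    [0, 0, 0],
    [0, 0, 0],
    [0, 0, 0],
    [0, 0, 0],
  ],
)

```text
time_s: 3.88
position: [0.4811, -0.0958, 0.1785]
tcp_rot: [[1.0, -0.001, 0.006], [-0.001, -1.0, -0.001], [0.006, 0.001, -1.0]]
wrist_force: [0.7, -0.5, -3.5]
gripper_width: 0.0607
finger_force: 57.7
```

carry_out(
  travel=[
    [2, -6, 0],
    [4, -12, 0],
    [6, -18, 0],
    [8.5, -23, 0],
    [10, -27, 0],
  ],
  twist=[
    [0, 0, 0],
    [0, 0, 0],
    [0, 0, 0],
    [0, 0, 0],
    [0, 0, 0],
  ],
)

```text
time_s: 4.5
position: [0.5796, 0.177, 0.174]
tcp_rot: [[1.0, 0.001, -0.001], [0.001, -1.0, 0.0], [-0.001, -0.0, -1.0]]
wrist_force: [0.8, -0.4, -2.5]
gripper_width: 0.0612
finger_force: 57.6
```

carry_out(
  travel=[
    [0, -1, 0],
    [0, -1.5, 0],
    [0, -1.5, 0],
  ],
  twist=[
    [0, 0, 0],
    [0, 0, 0],
    [0, 0, 0],
  ],
)

```text
time_s: 4.88
position: [0.5791, 0.1881, 0.1749]
tcp_rot: [[1.0, -0.001, -0.001], [-0.001, -1.0, -0.001], [-0.001, 0.001, -1.0]]
wrist_force: [0.2, -0.8, -2.5]
gripper_width: 0.0612
finger_force: 57.6
```

Run:
```python
from h import *
im,c,o=shot("wrist","w4");print(o["position"],o["time_s"],np.abs(o["joint_vel"]).max(),o["gripper_width"])
print(px(c,(.66,.193,.018)),px(c,(.66,.193,.052)))
```

```text
[0.57912583 0.18808489 0.17486539] 4.875 0.014079118781620022 0.06120006085930988
[251.34862639 101.45197564] [250.68016224  99.19272004]
```

View pics/w4.png

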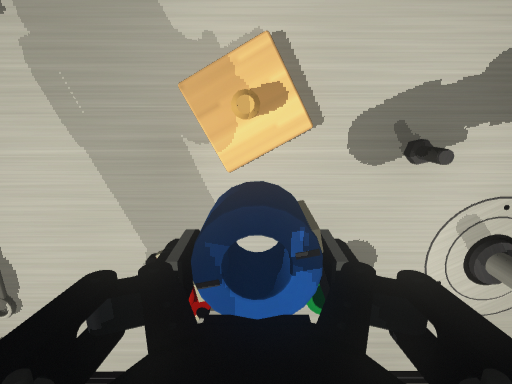

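Dowel tip at about (246,102). Plate corners at (180,83), (266,31), (313,126), (229,172). The block is held upright, with its top rim near (191–324, 265).

Run:
```python
from h import *
o=get_obs(); im=cv2.cvtColor(cv2.imread("pics/w4.png"),cv2.COLOR_BGR2RGB); c=cam("wrist",o)
print(o["position"])
print("plate",np.mean([onplane(c,q,.018) for q in((180,83),(266,31),(313,126),(229,172))],0).round(4),"tip",onplane(c,(246,102),.052).round(4))
z=o["position"][2]+.013
e=blob(im,(100,80,30),(125,255,255),(150,150,360,345));b=e[1];print(b)
for q in ((b[0],265),(b[0]+b[2],265),(257,b[1]+b[3])): print((onplane(c,q,z)-o["position"]).round(4))
# bore silhouette: bright hole
```

```text
[0.57938124 0.18769702 0.17507867]
plate [0.6566 0.1968 0.018 ] tip [0.6581 0.1966 0.052 ]
(191, 188, 132, 132)
[0.0013 0.0299 0.013 ]
[ 0.0012 -0.0299  0.013 ]
[-0.0284  0.0001  0.013 ]
```

carry_out(
  travel=[
    [3, -0.5, 0],
    [6, -0.9, 1],
    [7.8, -0.9, 4],
    [7.8, -0.9, 7.5],
    [7.8, -0.9, 7.5],
  ],
  twist=[
    [0, 0, 0],
    [0, 0, 0],
    [0, 0, 0],
    [0, 0, 0],
    [0, 0, 0],
  ],
)

```text
time_s: 5.55
position: [0.6558, 0.1958, 0.0974]
tcp_rot: [[1.0, -0.002, -0.006], [-0.002, -1.0, -0.003], [-0.006, 0.003, -1.0]]
wrist_force: [-0.8, 0.2, -2.8]
gripper_width: 0.0606
finger_force: 57.5
```

carry_out(
  travel=[
    [0, 0, 0.7],
    [0, 0, 1.4],
    [0, 0, 2.1],
    [0, 0, 2.8],
  ],
  twist=[
    [0, 0, 0],
    [0, 0, 0],
    [0, 0, 0],
    [0, 0, 0],
  ],
)

```text
time_s: 6.05
position: [0.6577, 0.1985, 0.0723]
tcp_rot: [[1.0, -0.0, 0.001], [-0.0, -1.0, 0.0], [0.001, -0.0, -1.0]]
wrist_force: [-0.1, 0.4, -2.8]
gripper_width: 0.0608
finger_force: 57.6
```

carry_out(
  travel=[
    [0, 0.15, 0.6],
    [0, 0.15, 1.1],
    [0, 0.15, 1.4],
    [0, 0.15, 1.5],
    [0, 0.15, 1.5],
  ],
  twist=[
    [0, 0, 0],
    [0, 0, 0],
    [0, 0, 0],
    [0, 0, 0],
    [0, 0, 0],
  ],
)

```text
time_s: 6.68
position: [0.6576, 0.197, 0.0574]
tcp_rot: [[1.0, -0.0, 0.0], [-0.0, -1.0, 0.0], [0.0, -0.0, -1.0]]
wrist_force: [0.1, -0.3, -3.4]
gripper_width: 0.0608
finger_force: 57.6
```

carry_out(
  travel=[
    [0, 0, 0.1],
    [0, 0, 0.2],
    [0, 0, 0.25],
  ],
  twist=[
    [0, 0, 0],
    [0, 0, 0],
    [0, 0, 0],
  ],
)

```text
time_s: 7.05
position: [0.6576, 0.1969, 0.0553]
tcp_rot: [[1.0, -0.0, 0.0], [-0.0, -1.0, 0.0], [0.0, -0.0, -1.0]]
wrist_force: [-2.4, -0.9, 3.8]
gripper_width: 0.0612
finger_force: 58.1
```

carry_out(
  travel=[
    [0, 0, 0],
    [0, 0, 0],
    [0, 0, 0],
  ],
  twist=[
    [0, 0, 0],
    [0, 0, 0],
    [0, 0, 0],
  ],
  claw=100,
)

```text
time_s: 7.42
position: [0.6577, 0.1969, 0.0549]
tcp_rot: [[1.0, -0.0, 0.0], [-0.0, -1.0, 0.0], [0.0, -0.0, -1.0]]
wrist_force: [0.2, -0.7, 0.1]
gripper_width: 0.086
finger_force: 0.0
```

Contact came at the expected height and the block is released. Next is the collar.

carry_out(
  travel=[
    [0, 0, -4],
    [0, 0, -9],
    [-5, 2.2, -10.5],
    [-10, 4.4, -10.5],
    [-15, 6.6, -10.5],
  ],
  twist=[
    [0, 0, 0],
    [0, 0, 0],
    [0, 0, 0],
    [0, 0, 0],
    [0, 0, 0],
  ],
)

```text
time_s: 8.05
position: [0.5062, 0.1303, 0.1602]
tcp_rot: [[1.0, -0.0, 0.001], [-0.0, -1.0, 0.0], [0.001, -0.0, -1.0]]
wrist_force: [0.8, 0.1, 0.7]
gripper_width: 0.0857
finger_force: 0.0
```

carry_out(
  travel=[
    [-3, 1.3, 0],
    [-4.3, 1.9, 0],
    [-4.3, 1.9, 0],
    [-4.3, 1.9, 0],
  ],
  twist=[
    [0, 0, 0],
    [0, 0, 0],
    [0, 0, 0],
    [0, 0, 0],
  ],
)

```text
time_s: 8.55
position: [0.4661, 0.1127, 0.1599]
tcp_rot: [[1.0, -0.0, 0.001], [-0.0, -1.0, 0.001], [0.001, -0.001, -1.0]]
wrist_force: [0.7, -0.4, 0.2]
gripper_width: 0.0855
finger_force: 0.0
```

Run:
```python
from h import *
im,c,o=shot("wrist","w5");print(o["position"],o["time_s"],np.abs(o["joint_vel"]).max())
e=blob(im,(55,90,25),(85,255,255),(100,60,400,330));b=e[1];print(e,px(c,(.465,.112,.05)))
for q in ((b[0],b[1]+b[3]*.65),(b[0]+b[2],b[1]+b[3]*.65),(b[0]+b[2]/2,b[1]+b[3])): print((onplane(c,q,.05)).round(4))
e=blob(im,(0,100,25),(8,255,255),(0,0,250,384));print("cutter",e,onplane(c,e[0][0],.01))
```

```text
[0.46610462 0.11269629 0.1599306 ] 8.55 0.008146938174661875
(((256.0863342285156, 192.4210205078125), (54.19059371948242, 60.74538803100586), 1.0176434516906738), (229, 162, 55, 60)) [257.64714146 196.08939531]
[0.4605 0.1375 0.05  ]
[0.4605 0.0885 0.05  ]
[0.4405 0.113  0.05  ]
cutter (((95.73302459716797, 200.1003875732422), (83.09796142578125, 95.21983337402344), 117.99073791503906), (50, 158, 93, 86)) [0.44934092 0.28060688 0.01      ]
```

View pics/w5.png

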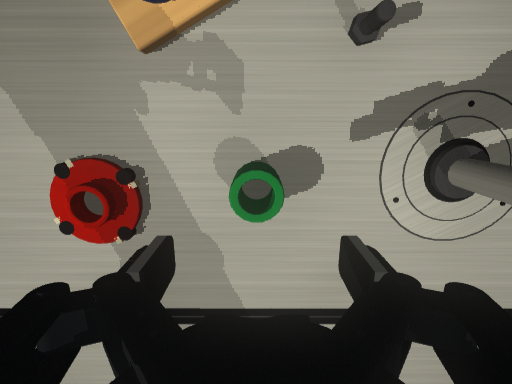

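Collar centred at (256,194), giving (0.4655, 0.113). The cutter lies near (96,200), boss up. I'll grasp the collar.

carry_out(
  travel=[
    [0, 0, 4],
    [0, 0, 8],
    [0, 0, 11.5],
    [0, 0, 12.4],
    [0, 0, 12.4],
  ],
  twist=[
    [0, 0, 0],
    [0, 0, 0],
    [0, 0, 0],
    [0, 0, 0],
    [0, 0, 0],
  ],
)

```text
time_s: 9.22
position: [0.4649, 0.1123, 0.0356]
tcp_rot: [[1.0, 0.0, -0.001], [0.0, -1.0, -0.0], [-0.001, 0.0, -1.0]]
wrist_force: [-0.0, -0.1, 1.1]
gripper_width: 0.0851
finger_force: 0.0
```

carry_out(
  travel=[
    [0, 0, 0],
    [0, 0, 0],
    [0, 0, 0],
    [0, 0, 0],
    [0, 0, 0],
  ],
  twist=[
    [0, 0, 0],
    [0, 0, 0],
    [0, 0, 0],
    [0, 0, 0],
    [0, 0, 0],
  ],
  claw=35,
)

```text
time_s: 9.85
position: [0.4654, 0.1121, 0.0371]
tcp_rot: [[1.0, -0.001, 0.002], [-0.001, -1.0, 0.001], [0.002, -0.001, -1.0]]
wrist_force: [-0.6, -0.2, 8.0]
gripper_width: 0.0481
finger_force: 50.9
```

carry_out(
  travel=[
    [0, 0, -2],
    [0, 0, -6],
    [0, 0, -10],
    [0, 0, -13],
    [0, 0, -13],
  ],
  twist=[
    [0, 0, 0],
    [0, 0, 0],
    [0, 0, 0],
    [0, 0, 0],
    [0, 0, 0],
  ],
)

```text
time_s: 10.48
position: [0.4657, 0.1121, 0.1682]
tcp_rot: [[1.0, -0.001, 0.005], [-0.001, -1.0, 0.001], [0.005, -0.001, -1.0]]
wrist_force: [-0.5, -0.1, -2.0]
gripper_width: 0.0477
finger_force: 52.7
```

carry_out(
  travel=[
    [0.3, 5, 0],
    [0.6, 10, 0],
    [0.9, 15, 0],
    [1.2, 19, 0],
    [1.4, 20.8, 0],
  ],
  twist=[
    [0, 0, 0],
    [0, 0, 0],
    [0, 0, 0],
    [0, 0, 0],
    [0, 0, 0],
  ],
)

```text
time_s: 11.1
position: [0.4775, -0.0987, 0.1647]
tcp_rot: [[1.0, -0.004, -0.002], [-0.004, -1.0, -0.0], [-0.002, 0.0, -1.0]]
wrist_force: [-0.1, 0.2, -2.5]
gripper_width: 0.048
finger_force: 52.6
```

carry_out(
  travel=[
    [0, 0, 1],
    [0, 0, 2.5],
    [0, 0, 2.5],
    [0, 0, 2.5],
  ],
  twist=[
    [0, 0, 0],
    [0, 0, 0],
    [0, 0, 0],
    [0, 0, 0],
  ],
)

```text
time_s: 11.6
position: [0.4786, -0.0947, 0.1408]
tcp_rot: [[1.0, 0.002, -0.0], [0.002, -1.0, 0.001], [-0.0, -0.001, -1.0]]
wrist_force: [0.1, -0.1, -2.5]
gripper_width: 0.048
finger_force: 52.6
```

Run:
```python
from h import *
im,c,o=shot("wrist","w6");print(o["position"],o["time_s"],np.abs(o["joint_vel"]).max())
cr=im[190:330,170:340]; cv2.imwrite("pics/w6c.png",cv2.cvtColor(cv2.resize(cr,(680,560),interpolation=2),cv2.COLOR_RGB2BGR))
print(px(c,(.4793,-.0962,.092)))
```

```text
[ 0.47858735 -0.0947377   0.14076963] 11.6 0.008573308267305641
[259.06634669 218.23354522]
```

View pics/w6c.png

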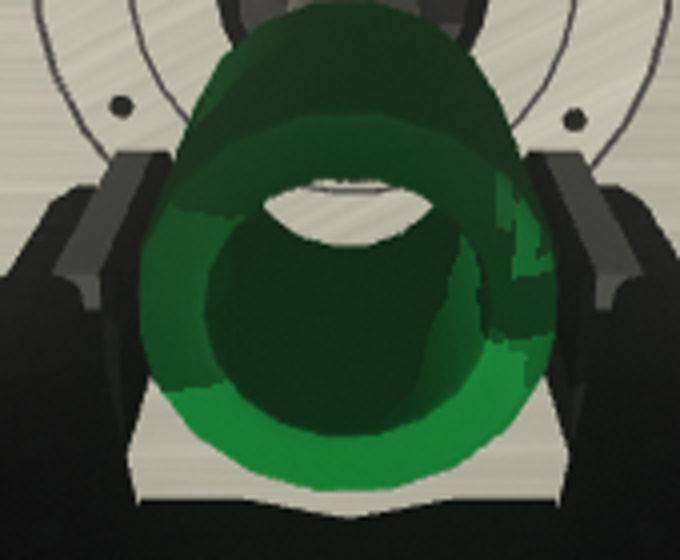

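The collar is held straight. The throat ring holes at crop (121,105) and (575,120) look symmetric about the bore, so I'll quantify that.

Run:
```python
from h import *
def holes(f,box):
    g=cv2.imread(f"pics/{f}.png",0);x0,y0,x1,y1=box
    n,l,s,ce=cv2.connectedComponentsWithStats((g<70).astype(np.uint8)[y0:y1,x0:x1])
    return [(ce[i]+[x0,y0]).round(2).tolist()+[int(s[i,4])] for i in range(1,n) if 8<s[i,4]<400]
print("w3",holes("w3",(190,204,210,220)),holes("w3",(298,207,316,223)),holes("w3",(244,202,264,222)),holes("w3",(248,110,264,126)))
print("w6",holes("w6",(190,208,210,226)),holes("w6",(304,212,324,230)))
im=cv2.cvtColor(cv2.imread("pics/w6.png"),cv2.COLOR_BGR2RGB)
print(blob(im,(55,90,25),(85,255,255),(200,180,315,320)))
o=get_obs();c=cam("wrist",o);print(o["position"])
for n,box in((0,(190,208,210,226)),(1,(304,212,324,230))): print(onplane(c,holes("w6",box)[0][:2],0))
b=blob(im,(55,90,25),(85,255,255),(200,180,315,320))[1]
z=o["position"][2]+.013
for q in ((b[0],265),(b[0]+b[2],265),(257,b[1]+b[3])): print((onplane(c,q,z)-o["position"]).round(4))
# w3 pose holes
c=dict();o["position"]=np.array([0.47988106,-0.09839464,0.15803291]);o["tcp_rot"]=np.array([[1,-.001,.001],[-.001,-1,0],[.001,0,-1]]);c=cam("wrist",o)
for box in((190,204,210,220),(298,207,316,223),(248,110,264,126)):
    print("w3",onplane(c,holes("w3",box)[0][:2],0))
```

```text
w3 [[199.9, 212.05, 20]] [[306.65, 215.0, 20]] [[253.08, 211.82, 223]] [[256.04, 117.6, 25]]
w6 [[200.0, 216.0, 21]] [[313.15, 219.45, 20], [309.26, 228.52, 23]]
(((256.42279052734375, 253.53102111816406), (106.26792907714844, 122.4100570678711), 1.842797040939331), (204, 191, 106, 122))
[ 0.47875903 -0.09509597  0.14101534]
[ 4.47444269e-01 -3.69996550e-02 -5.55111512e-17]
[ 0.44381282 -0.1531003   0.        ]
[0.0012 0.024  0.013 ]
[ 0.0013 -0.024   0.013 ]
[-0.0244 -0.      0.013 ]
w3 [ 4.47172448e-01 -3.67134292e-02  5.55111512e-17]
w3 [ 0.44362669 -0.15273211  0.        ]
w3 [ 0.54592718 -0.09781311  0.        ]
```

The three throat-ring holes give the axis at (0.479,-0.0957). That matches the tip, so I can lower the collar.

carry_out(
  travel=[
    [0.02, 0.07, 0.4],
    [0.02, 0.07, 0.8],
    [0.02, 0.07, 1.2],
    [0.02, 0.07, 1.6],
    [0.02, 0.07, 2],
  ],
  twist=[
    [0, 0, 0],
    [0, 0, 0],
    [0, 0, 0],
    [0, 0, 0],
    [0, 0, 0],
  ],
)

```text
time_s: 12.28
position: [0.479, -0.0966, 0.1206]
tcp_rot: [[1.0, -0.0, 0.0], [-0.0, -1.0, 0.0], [0.0, -0.0, -1.0]]
wrist_force: [0.4, -0.7, -1.4]
gripper_width: 0.048
finger_force: 52.8
```

carry_out(
  travel=[
    [0, 0, 1],
    [0, 0, 2.2],
    [0, 0, 3.4],
    [0, 0, 4.6],
    [0, 0, 5.8],
  ],
  twist=[
    [0, 0, 0],
    [0, 0, 0],
    [0, 0, 0],
    [0, 0, 0],
    [0, 0, 0],
  ],
)

```text
time_s: 12.9
position: [0.4789, -0.0966, 0.0619]
tcp_rot: [[1.0, 0.0, 0.0], [0.0, -1.0, 0.0], [0.0, -0.0, -1.0]]
wrist_force: [1.7, 2.1, -1.1]
gripper_width: 0.0477
finger_force: 52.7
```

carry_out(
  travel=[
    [0, 0, 0.5],
    [0, 0, 0.9],
    [0, 0, 1.2],
    [0, 0, 1.4],
  ],
  twist=[
    [0, 0, 0],
    [0, 0, 0],
    [0, 0, 0],
    [0, 0, 0],
  ],
)

```text
time_s: 13.4
position: [0.479, -0.0967, 0.0489]
tcp_rot: [[1.0, -0.0, 0.001], [-0.0, -1.0, 0.0], [0.001, -0.0, -1.0]]
wrist_force: [1.5, 2.9, -0.4]
gripper_width: 0.048
finger_force: 52.7
```

carry_out(
  travel=[
    [0, 0, 0.1],
    [0, 0, 0.2],
    [0, 0, 0.25],
  ],
  twist=[
    [0, 0, 0],
    [0, 0, 0],
    [0, 0, 0],
  ],
)

```text
time_s: 13.78
position: [0.4791, -0.0967, 0.0471]
tcp_rot: [[1.0, -0.0, 0.001], [-0.0, -1.0, -0.0], [0.001, 0.0, -1.0]]
wrist_force: [-0.8, 4.3, 14.5]
gripper_width: 0.0483
finger_force: 54.4
```

carry_out(
  travel=[
    [0, 0, 0],
    [0, 0, 0],
    [0, 0, 0],
  ],
  twist=[
    [0, 0, 0],
    [0, 0, 0],
    [0, 0, 0],
  ],
  claw=100,
)

```text
time_s: 14.15
position: [0.4782, -0.0972, 0.0461]
tcp_rot: [[1.0, -0.001, -0.001], [-0.001, -1.0, -0.0], [-0.001, 0.0, -1.0]]
wrist_force: [0.4, 0.2, 0.6]
gripper_width: 0.0855
finger_force: 0.0
```

carry_out(
  travel=[
    [0, 0, -5],
    [0, 0, -10],
    [-0.5, -4, -12],
    [-1, -10, -12],
    [-1.5, -16, -12],
  ],
  twist=[
    [0, 0, 0],
    [0, 0, 0],
    [0, 0, 0],
    [0, 0, 0],
    [0, 0, 0],
  ],
)

```text
time_s: 14.78
position: [0.4636, 0.0642, 0.1667]
tcp_rot: [[1.0, -0.002, 0.001], [-0.002, -1.0, -0.0], [0.001, 0.0, -1.0]]
wrist_force: [2.3, -1.0, -0.6]
gripper_width: 0.0854
finger_force: 0.0
```

carry_out(
  travel=[
    [-0.5, -6, 0],
    [-1, -12, 0],
    [-1.4, -18, 0],
    [-1.4, -21.6, 0],
    [-1.4, -21.6, 0],
  ],
  twist=[
    [0, 0, 0],
    [0, 0, 0],
    [0, 0, 0],
    [0, 0, 0],
    [0, 0, 0],
  ],
)

```text
time_s: 15.4
position: [0.4488, 0.2825, 0.1661]
tcp_rot: [[1.0, 0.005, -0.001], [0.005, -1.0, 0.002], [-0.001, -0.002, -1.0]]
wrist_force: [-0.5, -0.5, 0.1]
gripper_width: 0.0853
finger_force: 0.0
```

carry_out(
  travel=[
    [0, 0, 1],
    [0, 0, 1],
    [0, 0, 1],
  ],
  twist=[
    [0, 0, 0],
    [0, 0, 0],
    [0, 0, 0],
  ],
)

```text
time_s: 15.78
position: [0.4501, 0.2779, 0.1561]
tcp_rot: [[1.0, -0.002, -0.0], [-0.002, -1.0, -0.001], [-0.0, 0.001, -1.0]]
wrist_force: [-0.7, 0.9, 0.5]
gripper_width: 0.0853
finger_force: 0.0
```

Run:
```python
from h import *
im,c,o=shot("wrist","w7");print(o["position"],o["time_s"],np.abs(o["joint_vel"]).max())
e=blob(im,(0,100,25),(8,255,255),(100,60,420,330));print("cutter",e,onplane(c,e[0][0],.01))
cr=im[100:320,120:400]; cv2.imwrite("pics/w7c.png",cv2.cvtColor(cv2.resize(cr,(700,550),interpolation=2),cv2.COLOR_RGB2BGR))
```

```text
[0.45007577 0.2779341  0.15614095] 15.775 0.007416578398553446
cutter (((251.4663848876953, 186.20237731933594), (88.94304656982422, 91.2604751586914), 90.43699645996094), (206, 142, 92, 89)) [0.44889352 0.283145   0.01      ]
```

View pics/w7c.png

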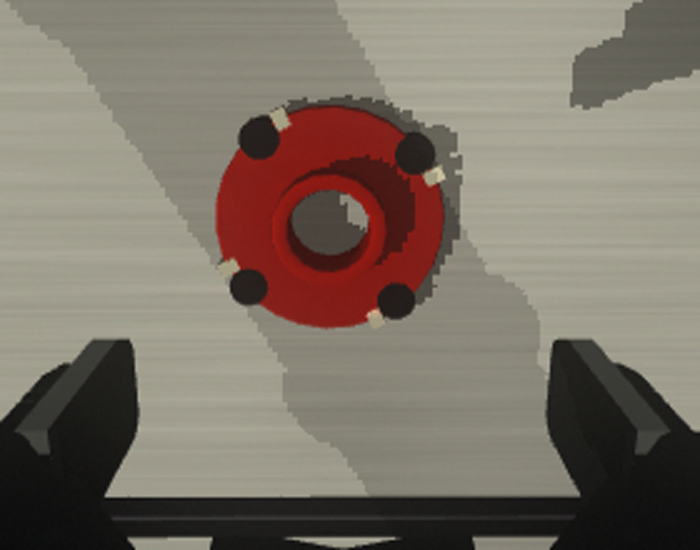

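Cutter: boss up, disc centred at about (252,187), giving (0.4485,0.283). From the tip pixels, the fingertips are about 16 mm ahead at a 48 mm opening, so TCP 28 mm clears the disc.

carry_out(
  travel=[
    [-0.15, -0.5, 4],
    [-0.15, -0.5, 8],
    [-0.15, -0.5, 11.5],
    [-0.15, -0.5, 12.8],
    [-0.15, -0.5, 12.8],
  ],
  twist=[
    [0, 0, 0],
    [0, 0, 0],
    [0, 0, 0],
    [0, 0, 0],
    [0, 0, 0],
  ],
)

```text
time_s: 16.45
position: [0.4483, 0.284, 0.0282]
tcp_rot: [[1.0, -0.0, -0.001], [-0.0, -1.0, -0.001], [-0.001, 0.001, -1.0]]
wrist_force: [0.8, 0.5, 0.7]
gripper_width: 0.0857
finger_force: 0.0
```

carry_out(
  travel=[
    [0, 0, 0],
    [0, 0, 0],
    [0, 0, 0],
    [0, 0, 0],
    [0, 0, 0],
  ],
  twist=[
    [0, 0, 0],
    [0, 0, 0],
    [0, 0, 0],
    [0, 0, 0],
    [0, 0, 0],
  ],
  claw=30,
  grip_force=70,
)

```text
time_s: 17.08
position: [0.4489, 0.2844, 0.0301]
tcp_rot: [[1.0, 0.0, 0.002], [0.0, -1.0, 0.001], [0.002, -0.001, -1.0]]
wrist_force: [-2.7, -1.8, 12.1]
gripper_width: 0.0421
finger_force: 69.2
```

carry_out(
  travel=[
    [0, 0, -1.5],
    [0, 0, -5],
    [0, 0, -9],
    [0, 0, -12.5],
    [0, 0, -13],
  ],
  twist=[
    [0, 0, 0],
    [0, 0, 0],
    [0, 0, 0],
    [0, 0, 0],
    [0, 0, 0],
  ],
)

```text
time_s: 17.7
position: [0.4491, 0.2849, 0.161]
tcp_rot: [[1.0, -0.0, 0.004], [-0.0, -1.0, 0.003], [0.004, -0.003, -1.0]]
wrist_force: [0.1, 0.3, -3.0]
gripper_width: 0.0425
finger_force: 72.9
```

carry_out(
  travel=[
    [0.3, 4, 0],
    [0.7, 9, 0],
    [1.1, 14, 0],
    [1.5, 19, 0],
    [1.9, 24, 0],
  ],
  twist=[
    [0, 0, 0],
    [0, 0, 0],
    [0, 0, 0],
    [0, 0, 0],
    [0, 0, 0],
  ],
)

```text
time_s: 18.32
position: [0.4664, 0.0424, 0.1573]
tcp_rot: [[1.0, -0.0, -0.002], [-0.0, -1.0, -0.0], [-0.002, 0.0, -1.0]]
wrist_force: [0.4, 0.1, -5.0]
gripper_width: 0.0421
finger_force: 72.9
```

carry_out(
  travel=[
    [0.4, 5, 0],
    [0.8, 10, 0],
    [1.1, 13, 0],
    [1.1, 14, 0],
    [1.1, 14, 0],
  ],
  twist=[
    [0, 0, 0],
    [0, 0, 0],
    [0, 0, 0],
    [0, 0, 0],
    [0, 0, 0],
  ],
)

```text
time_s: 18.95
position: [0.4776, -0.0957, 0.1576]
tcp_rot: [[1.0, -0.001, -0.002], [-0.001, -1.0, 0.001], [-0.002, -0.001, -1.0]]
wrist_force: [0.1, -0.0, -4.2]
gripper_width: 0.0423
finger_force: 72.9
```

Run:
```python
from h import *
im,c,o=shot("wrist","w8");print(o["position"],o["time_s"],np.abs(o["joint_vel"]).max(),o["gripper_width"],o["wrist_force"])
cr=im[160:340,130:380]; cv2.imwrite("pics/w8c.png",cv2.cvtColor(cv2.resize(cr,(750,540),interpolation=2),cv2.COLOR_RGB2BGR))
e=blob(im,(0,100,25),(8,255,255),(100,60,420,340));b=e[1];print(e)
z=o["position"][2]-.020
for q in ((b[0],e[0][0][1]),(b[0]+b[2],e[0][0][1]),(256,b[1])): print((onplane(c,q,z)-o["position"]).round(4))
```

```text
[ 0.47755417 -0.09565848  0.15758746] 18.95 0.028031339130863836 0.04233858663604925 [ 0.08250636 -0.02503914 -4.24033977]
(((256.3633117675781, 233.54812622070312), (151.1603240966797, 160.83837890625), 90.46513366699219), (176, 158, 162, 152))
[ 0.0022  0.046  -0.02  ]
[ 0.0021 -0.0461 -0.02  ]
[ 0.0452  0.0004 -0.02  ]
```

View pics/w8c.png

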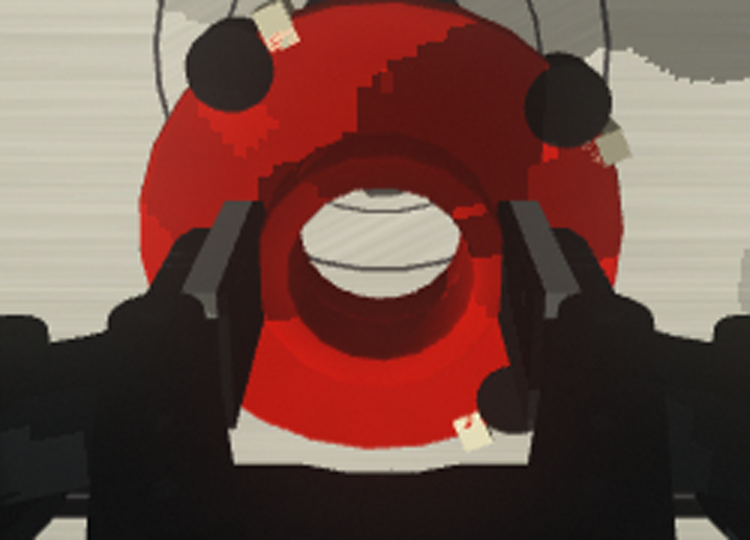

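Cutter is level in the grip, pads clear of the disc, bore column about 257 (centred). I'll lower it.

carry_out(
  travel=[
    [0.17, 0, 1.5],
    [0.17, 0, 3],
    [0.17, 0, 3],
    [0.17, 0, 3],
  ],
  twist=[
    [0, 0, 0],
    [0, 0, 0],
    [0, 0, 0],
    [0, 0, 0],
  ],
)

```text
time_s: 19.5
position: [0.4801, -0.0951, 0.1282]
tcp_rot: [[1.0, 0.001, -0.0], [0.001, -1.0, 0.0], [-0.0, -0.0, -1.0]]
wrist_force: [-0.6, 0.2, -3.5]
gripper_width: 0.0424
finger_force: 72.9
```

carry_out(
  travel=[
    [0, 0, 0.4],
    [0, 0, 0.8],
    [0, 0, 1.2],
    [0, 0, 1.4],
  ],
  twist=[
    [0, 0, 0],
    [0, 0, 0],
    [0, 0, 0],
    [0, 0, 0],
  ],
)

```text
time_s: 20.0
position: [0.4802, -0.0958, 0.1142]
tcp_rot: [[1.0, -0.0, 0.001], [-0.0, -1.0, 0.0], [0.001, -0.0, -1.0]]
wrist_force: [1.3, -0.3, -3.4]
gripper_width: 0.0424
finger_force: 72.9
```

carry_out(
  travel=[
    [0, 0, 0.5],
    [0, 0, 1],
    [0, 0, 1.5],
    [0, 0, 2],
    [0, 0, 2.2],
  ],
  twist=[
    [0, 0, 0],
    [0, 0, 0],
    [0, 0, 0],
    [0, 0, 0],
    [0, 0, 0],
  ],
)

```text
time_s: 20.62
position: [0.4804, -0.0958, 0.0921]
tcp_rot: [[1.0, -0.0, 0.001], [-0.0, -1.0, 0.0], [0.001, -0.0, -1.0]]
wrist_force: [3.3, -1.3, -3.0]
gripper_width: 0.0427
finger_force: 73.0
```

carry_out(
  travel=[
    [0, 0, 0.1],
    [0, 0, 0.2],
    [0, 0, 0.25],
    [0, 0, 0.25],
  ],
  twist=[
    [0, 0, 0],
    [0, 0, 0],
    [0, 0, 0],
    [0, 0, 0],
  ],
)

```text
time_s: 21.12
position: [0.4803, -0.0958, 0.0902]
tcp_rot: [[1.0, -0.0, 0.001], [-0.0, -1.0, -0.0], [0.001, 0.0, -1.0]]
wrist_force: [3.1, -0.5, 1.2]
gripper_width: 0.0421
finger_force: 73.5
```

carry_out(
  travel=[
    [0, 0, 0],
    [0, 0, 0],
    [0, 0, 0],
  ],
  twist=[
    [0, 0, 0],
    [0, 0, 0],
    [0, 0, 0],
  ],
  claw=100,
)

```text
time_s: 21.5
position: [0.4793, -0.0957, 0.0896]
tcp_rot: [[1.0, -0.0, -0.001], [-0.0, -1.0, 0.0], [-0.001, -0.0, -1.0]]
wrist_force: [0.3, 0.3, 0.9]
gripper_width: 0.0857
finger_force: 0.0
```

carry_out(
  travel=[
    [0, 0, -3],
    [0, 0, -7],
    [5, 3, -7.5],
    [10, 6.5, -7.5],
    [14, 9, -7.5],
  ],
  twist=[
    [0, 0, 0],
    [0, 0, 0],
    [0, 0, 0],
    [0, 0, 0],
    [0, 0, 0],
  ],
)

```text
time_s: 22.12
position: [0.6211, -0.1877, 0.1648]
tcp_rot: [[1.0, -0.001, 0.0], [-0.001, -1.0, -0.001], [0.0, 0.001, -1.0]]
wrist_force: [0.8, -0.3, 0.1]
gripper_width: 0.085
finger_force: 0.0
```

carry_out(
  travel=[
    [1.2, 1, 1],
    [1.2, 1, 2],
    [1.2, 1, 2],
    [1.2, 1, 2],
  ],
  twist=[
    [0, 0, 0],
    [0, 0, 0],
    [0, 0, 0],
    [0, 0, 0],
  ],
)

```text
time_s: 22.62
position: [0.6312, -0.1948, 0.1452]
tcp_rot: [[1.0, 0.001, -0.0], [0.001, -1.0, 0.0], [-0.0, -0.0, -1.0]]
wrist_force: [0.5, -0.4, -0.0]
gripper_width: 0.085
finger_force: 0.0
```

Run:
```python
from h import *
im,c,o=shot("wrist","w9");print(o["position"],o["time_s"],np.abs(o["joint_vel"]).max(),o["wrist_force"])
p=px(c,(.632,-.196,.016)).astype(int);print(p)
e=blob(im,(0,0,0),(180,255,70),(p[0]-65,p[1]-65,p[0]+65,p[1]+65));b=e[1];print(e)
for q,z in (((b[0],e[0][0][1]),.016),((b[0]+b[2],e[0][0][1]),.016),((e[0][0][0],b[1]+b[3]),.016),((e[0][0][0],b[1]),.0),(e[0][0],.01)): print(onplane(c,q,z).round(4))
x0,y0=p-70;cr=im[max(y0,0):y0+140,x0:x0+140]; cr=cv2.resize(cr,None,fx=2.8,fy=2.8)
ct,cc,_=shot("top"); q=px(cc,(.48,-.096,.05)).astype(int)
c2=cv2.resize(ct[q[1]-50:q[1]+50,q[0]-50:q[0]+50],(cr.shape[0],cr.shape[0]),interpolation=2)
cv2.imwrite("pics/w9c.png",cv2.cvtColor(np.hstack([cr,c2]),cv2.COLOR_RGB2BGR))
```

```text
[ 0.63119736 -0.19477319  0.14521903] 22.625 0.014237907953949127 [ 0.51591165 -0.41442758 -0.01336429]
[258 188]
(((255.89773559570312, 188.28297424316406), (61.23760223388672, 62.458431243896484), 21.262004852294922), (225, 157, 62, 63))
[ 0.6321 -0.1645  0.016 ]
[ 0.6322 -0.2236  0.016 ]
[ 0.6   -0.194  0.016]
[ 0.6597 -0.1939  0.    ]
[ 0.6306 -0.1939  0.01  ]
```

View pics/w9c.png

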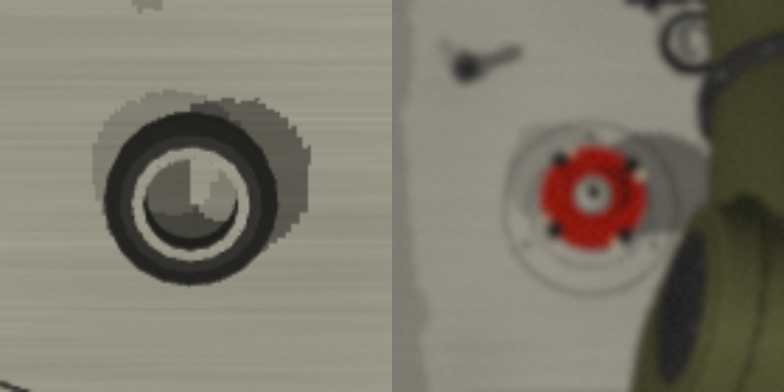

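Guide centred at (256,188), giving (0.630,-0.194), 59 mm across as expected. The top view shows the cutter sitting on the spindle, boss up.

carry_out(
  travel=[
    [-0.1, -0.1, 4],
    [-0.1, -0.1, 8],
    [-0.1, -0.1, 11.5],
    [-0.1, -0.1, 12.8],
    [-0.1, -0.1, 12.8],
  ],
  twist=[
    [0, 0, 0],
    [0, 0, 0],
    [0, 0, 0],
    [0, 0, 0],
    [0, 0, 0],
  ],
)

```text
time_s: 23.35
position: [0.6308, -0.1946, 0.0168]
tcp_rot: [[1.0, -0.0, -0.0], [-0.0, -1.0, 0.0], [-0.0, -0.0, -1.0]]
wrist_force: [0.7, 0.5, 0.9]
gripper_width: 0.0854
finger_force: 0.0
```

carry_out(
  travel=[
    [0, 0, 0],
    [0, 0, 0],
    [0, 0, 0],
    [0, 0, 0],
    [0, 0, 0],
  ],
  twist=[
    [0, 0, 0],
    [0, 0, 0],
    [0, 0, 0],
    [0, 0, 0],
    [0, 0, 0],
  ],
  claw=45,
  grip_force=50,
)

```text
time_s: 23.98
position: [0.632, -0.195, 0.0194]
tcp_rot: [[1.0, -0.0, 0.003], [-0.0, -1.0, -0.001], [0.003, 0.001, -1.0]]
wrist_force: [-1.9, 1.0, 7.9]
gripper_width: 0.0581
finger_force: 51.5
```

carry_out(
  travel=[
    [0, 0, -1.5],
    [0, 0, -5],
    [0, 0, -9],
    [0, 0, -13],
    [0, 0, -13.5],
  ],
  twist=[
    [0, 0, 0],
    [0, 0, 0],
    [0, 0, 0],
    [0, 0, 0],
    [0, 0, 0],
  ],
)

```text
time_s: 24.6
position: [0.6327, -0.1951, 0.1563]
tcp_rot: [[1.0, -0.0, 0.007], [-0.0, -1.0, -0.002], [0.007, 0.002, -1.0]]
wrist_force: [-0.4, 0.0, -2.0]
gripper_width: 0.0578
finger_force: 54.1
```

carry_out(
  travel=[
    [-4, -2.5, 0],
    [-8, -5, 0],
    [-12, -7.7, 0],
    [-15.3, -9.9, 0],
    [-15.3, -9.9, 0],
  ],
  twist=[
    [0, 0, 0],
    [0, 0, 0],
    [0, 0, 0],
    [0, 0, 0],
    [0, 0, 0],
  ],
)

```text
time_s: 25.22
position: [0.4748, -0.0942, 0.1517]
tcp_rot: [[1.0, 0.002, -0.003], [0.002, -1.0, 0.0], [-0.003, -0.0, -1.0]]
wrist_force: [-0.5, -0.3, -1.5]
gripper_width: 0.0578
finger_force: 54.1
```

carry_out(
  travel=[
    [0, 0, 1],
    [0, 0, 2.5],
    [0, 0, 2.5],
    [0, 0, 2.5],
  ],
  twist=[
    [0, 0, 0],
    [0, 0, 0],
    [0, 0, 0],
    [0, 0, 0],
  ],
)

```text
time_s: 25.72
position: [0.4784, -0.0961, 0.1266]
tcp_rot: [[1.0, -0.001, -0.0], [-0.001, -1.0, 0.0], [-0.0, -0.0, -1.0]]
wrist_force: [1.0, -0.3, -0.9]
gripper_width: 0.0579
finger_force: 54.2
```

Run:
```python
from h import *
im,c,o=shot("wrist","w10");print(o["position"],o["time_s"],np.abs(o["joint_vel"]).max(),o["gripper_width"],o["wrist_force"])
# steel ring round the bore: bright low-sat ring on top face z = tcp-.0194+.016
z=o["position"][2]-.0034
p=px(c,o["position"]+[0,0,-.0034]);print(p)
x0,y0=(p-45).astype(int);cr=im[y0:y0+90,x0:x0+90];cv2.imwrite("pics/w10c.png",cv2.cvtColor(cv2.resize(cr,(540,540),interpolation=2),cv2.COLOR_RGB2BGR))
```

```text
[ 0.47841994 -0.09611921  0.12657494] 25.725 0.01211314463985508 0.05793020754345895 [ 1.00269511 -0.31936299 -0.86972425]
[256.95485973 250.67778572]
```

View pics/w10c.png

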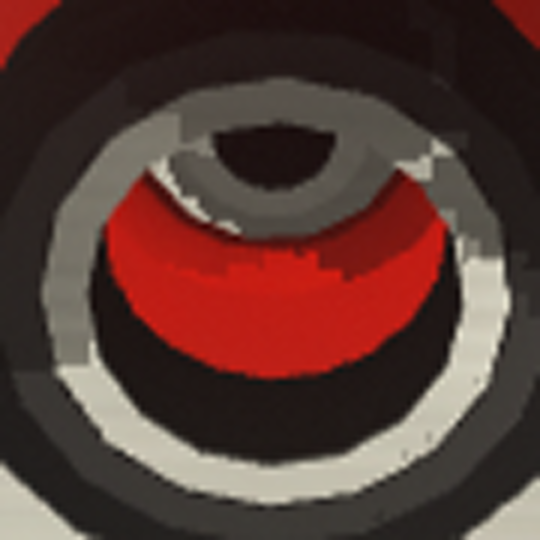

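The guide's ring centre at about (257,253) is 1.3 mm behind the TCP. The spindle tip hole is in the same column, so I'll shift +2 mm in x and lower.

carry_out(
  travel=[
    [0.2, 0, 0],
    [0.2, 0, 0.5],
    [0.2, 0, 0.9],
    [0.2, 0, 1.3],
    [0.2, 0, 1.6],
  ],
  twist=[
    [0, 0, 0],
    [0, 0, 0],
    [0, 0, 0],
    [0, 0, 0],
    [0, 0, 0],
  ],
)

```text
time_s: 26.4
position: [0.4798, -0.0958, 0.1104]
tcp_rot: [[1.0, -0.0, -0.0], [-0.0, -1.0, 0.0], [-0.0, -0.0, -1.0]]
wrist_force: [0.2, 0.2, -1.9]
gripper_width: 0.0574
finger_force: 54.2
```

carry_out(
  travel=[
    [0, 0, 0.2],
    [0, 0, 0.4],
    [0, 0, 0.5],
  ],
  twist=[
    [0, 0, 0],
    [0, 0, 0],
    [0, 0, 0],
  ],
)

```text
time_s: 26.78
position: [0.48, -0.0958, 0.1058]
tcp_rot: [[1.0, -0.0, 0.0], [-0.0, -1.0, -0.0], [0.0, 0.0, -1.0]]
wrist_force: [0.7, 0.1, -1.7]
gripper_width: 0.0579
finger_force: 54.2
```

carry_out(
  travel=[
    [0, 0, 0.1],
    [0, 0, 0.2],
    [0, 0, 0.3],
    [0, 0, 0.3],
  ],
  twist=[
    [0, 0, 0],
    [0, 0, 0],
    [0, 0, 0],
    [0, 0, 0],
  ],
)

```text
time_s: 27.28
position: [0.4802, -0.0958, 0.1033]
tcp_rot: [[1.0, -0.0, 0.001], [-0.0, -1.0, -0.0], [0.001, 0.0, -1.0]]
wrist_force: [-0.7, -0.3, 4.7]
gripper_width: 0.0579
finger_force: 54.8
```

carry_out(
  travel=[
    [0, 0, 0],
    [0, 0, 0],
    [0, 0, 0],
  ],
  twist=[
    [0, 0, 0],
    [0, 0, 0],
    [0, 0, 0],
  ],
  claw=100,
)

```text
time_s: 27.65
position: [0.4799, -0.0958, 0.1027]
tcp_rot: [[1.0, -0.0, -0.0], [-0.0, -1.0, 0.0], [-0.0, -0.0, -1.0]]
wrist_force: [0.2, 0.2, -0.7]
gripper_width: 0.0857
finger_force: 0.0
```

carry_out(
  travel=[
    [0, 0, -3],
    [0, 0, -6],
    [0, 5, -6],
    [0, 10, -6],
    [0, 15, -6],
  ],
  twist=[
    [0, 0, 0],
    [0, 0, 0],
    [0, 0, 0],
    [0, 0, 0],
    [0, 0, 0],
  ],
)

```text
time_s: 28.28
position: [0.4798, -0.2472, 0.163]
tcp_rot: [[1.0, 0.0, 0.0], [0.0, -1.0, -0.0], [0.0, 0.0, -1.0]]
wrist_force: [0.9, -0.2, -0.1]
gripper_width: 0.0854
finger_force: 0.0
```

carry_out(
  travel=[
    [0, 3, 1],
    [0, 5.3, 2],
    [0, 5.3, 2],
    [0, 5.3, 2],
    [0, 5.3, 2],
  ],
  twist=[
    [0, 0, 0],
    [0, 0, 0],
    [0, 0, 0],
    [0, 0, 0],
    [0, 0, 0],
  ],
)

```text
time_s: 28.9
position: [0.4805, -0.2972, 0.1432]
tcp_rot: [[1.0, 0.002, 0.001], [0.002, -1.0, 0.0], [0.001, -0.0, -1.0]]
wrist_force: [0.0, -0.9, 0.4]
gripper_width: 0.0857
finger_force: 0.0
```

Run:
```python
from h import *
im,c,o=shot("wrist","w11");print(o["position"],o["time_s"],np.abs(o["joint_vel"]).max(),o["wrist_force"])
p=px(c,(.479,-.3,.018)).astype(int);print(p)
h=cv2.inRange(cv2.cvtColor(im,cv2.COLOR_RGB2HSV),(15,120,60),(30,255,255))
n,l,s,ce=cv2.connectedComponentsWithStats(h)
for i in range(1,n):
    if s[i,4]>300: print(s[i],ce[i],onplane(c,s[i,:2]+s[i,2:4]/2,.015).round(4),"width mm",1000*np.linalg.norm(onplane(c,s[i,:2],.018)-onplane(c,s[i,:2]+[s[i,2],0],.018)))
e=blob(im,(15,120,60),(30,255,255),(p[0]-45,p[1]-45,p[0]+45,p[1]+45));b=e[1]
for q in ((b[0],e[0][0][1]),(b[0]+b[2],e[0][0][1]),(e[0][0][0],b[1]+b[3]),(e[0][0][0],b[1])): print(onplane(c,q,.018).round(4))
g=cv2.cvtColor(im,cv2.COLOR_RGB2GRAY);x0,y0=p-20
n,l,s,ce=cv2.connectedComponentsWithStats((g<50).astype(np.uint8)[y0:y0+40,x0:x0+40])
for i in range(1,n):
    if s[i,4]>20: print("hole",ce[i]+[x0,y0],s[i,4],onplane(c,ce[i]+[x0,y0],.018).round(4))
```

```text
[ 0.48047514 -0.29723094  0.1432343 ] 28.9 0.005508387825916516 [ 0.04641254 -0.90212216  0.42443671]
[259 191]
[ 485   20   27   91 1004] [501.88247012  49.94521912] [ 0.5892 -0.5014  0.015 ] width mm 21.684696249307894
[ 305   75   86   85 5225] [347.48478469 116.81818182] [ 0.5466 -0.3779  0.015 ] width mm 72.4625578122108
[ 233  167   53   52 1952] [258.72079918 192.56762295] [ 0.4772 -0.2998  0.015 ] width mm 48.64031282720665
[ 201  246   70   69 3501] [235.77435019 279.43987432] [ 0.3825 -0.2758  0.015 ] width mm 69.56306990740194
[ 0.4782 -0.2749  0.018 ]
[ 0.4782 -0.3238  0.018 ]
[ 0.4519 -0.2992  0.018 ]
[ 0.5027 -0.299   0.018 ]
hole [258.83928571 194.28571429] 168 [ 0.4767 -0.2992  0.018 ]
```

The middle cap measures 49 mm across (the other two about 70 mm), centred at (0.477,-0.299). I'll grasp it.

carry_out(
  travel=[
    [-0.35, 0.2, 4],
    [-0.35, 0.2, 8],
    [-0.35, 0.2, 11],
    [-0.35, 0.2, 12.1],
    [-0.35, 0.2, 12.1],
  ],
  twist=[
    [0, 0, 0],
    [0, 0, 0],
    [0, 0, 0],
    [0, 0, 0],
    [0, 0, 0],
  ],
)

```text
time_s: 29.58
position: [0.4766, -0.3004, 0.0219]
tcp_rot: [[1.0, 0.0, -0.0], [0.0, -1.0, 0.0], [-0.0, -0.0, -1.0]]
wrist_force: [0.8, 0.3, -0.5]
gripper_width: 0.0858
finger_force: 0.0
```

carry_out(
  travel=[
    [0, 0, 0],
    [0, 0, 0],
    [0, 0, 0],
    [0, 0, 0],
    [0, 0, 0],
  ],
  twist=[
    [0, 0, 0],
    [0, 0, 0],
    [0, 0, 0],
    [0, 0, 0],
    [0, 0, 0],
  ],
  claw=35,
  grip_force=50,
)

```text
time_s: 30.2
position: [0.477, -0.3011, 0.0233]
tcp_rot: [[1.0, -0.0, 0.002], [-0.0, -1.0, -0.001], [0.002, 0.001, -1.0]]
wrist_force: [-1.0, 0.5, 7.8]
gripper_width: 0.0467
finger_force: 49.9
```

carry_out(
  travel=[
    [0, 0, -1.5],
    [0, 0, -5],
    [0, 0, -9],
    [0, 0, -13],
    [0, 0, -13.5],
  ],
  twist=[
    [0, 0, 0],
    [0, 0, 0],
    [0, 0, 0],
    [0, 0, 0],
    [0, 0, 0],
  ],
)

```text
time_s: 30.82
position: [0.4776, -0.3015, 0.1604]
tcp_rot: [[1.0, -0.001, 0.005], [-0.001, -1.0, -0.003], [0.005, 0.003, -1.0]]
wrist_force: [-0.4, -0.4, -2.8]
gripper_width: 0.0468
finger_force: 52.0
```

carry_out(
  travel=[
    [0, -5, 0],
    [0.1, -10, 0],
    [0.2, -15, 0],
    [0.25, -19, 0],
    [0.25, -20.5, 0],
  ],
  twist=[
    [0, 0, 0],
    [0, 0, 0],
    [0, 0, 0],
    [0, 0, 0],
    [0, 0, 0],
  ],
)

```text
time_s: 31.45
position: [0.4783, -0.093, 0.1564]
tcp_rot: [[1.0, 0.003, -0.001], [0.003, -1.0, 0.001], [-0.001, -0.001, -1.0]]
wrist_force: [0.1, 0.3, -1.4]
gripper_width: 0.0468
finger_force: 52.0
```

carry_out(
  travel=[
    [0, 0, 0.5],
    [0, 0, 1.5],
    [0, 0, 1.5],
    [0, 0, 1.5],
  ],
  twist=[
    [0, 0, 0],
    [0, 0, 0],
    [0, 0, 0],
    [0, 0, 0],
  ],
)

```text
time_s: 31.95
position: [0.4788, -0.0967, 0.1415]
tcp_rot: [[1.0, -0.002, -0.001], [-0.002, -1.0, 0.0], [-0.001, -0.0, -1.0]]
wrist_force: [0.3, 0.7, -1.8]
gripper_width: 0.0467
finger_force: 52.0
```

Run:
```python
from h import *
im,c,o=shot("wrist","w12");print(o["position"],o["time_s"],np.abs(o["joint_vel"]).max(),o["gripper_width"])
z=o["position"][2]-.0053; p=px(c,o["position"]+[0,0,-.0053]).astype(int);x0,y0=p-28
g=cv2.cvtColor(im,cv2.COLOR_RGB2GRAY)
n,l,s,ce=cv2.connectedComponentsWithStats((g<50).astype(np.uint8)[y0:y0+56,x0:x0+56])
for i in range(1,n):
    if s[i,4]>40: print("hole",ce[i]+[x0,y0],s[i],(onplane(c,ce[i]+[x0,y0],z)-o["position"]).round(4))
e=blob(im,(15,120,60),(30,255,255),(p[0]-80,p[1]-80,p[0]+80,p[1]+80));b=e[1]
for q in ((b[0],e[0][0][1]),(b[0]+b[2],e[0][0][1]),(e[0][0][0],b[1]+b[3]),(e[0][0][0],b[1])): print((onplane(c,q,z)-o["position"]).round(4))
```

```text
[ 0.47877261 -0.09668561  0.1414839 ] 31.95 0.007905738043666783 0.04669587656454396
hole [256.61805556 248.65104167] [ 15  16  28  26 576] [ 0.0002  0.0002 -0.0053]
[ 0.003   0.0232 -0.0053]
[ 0.0029 -0.0233 -0.0053]
[-0.0244  0.0004 -0.0053]
[ 0.0276  0.0003 -0.0053]
```

carry_out(
  travel=[
    [0.05, -0.08, 0.5],
    [0.05, -0.08, 1],
    [0.05, -0.08, 1.5],
    [0.05, -0.08, 1.9],
    [0.05, -0.08, 2.1],
  ],
  twist=[
    [0, 0, 0],
    [0, 0, 0],
    [0, 0, 0],
    [0, 0, 0],
    [0, 0, 0],
  ],
)

```text
time_s: 32.62
position: [0.4793, -0.0949, 0.1205]
tcp_rot: [[1.0, -0.0, -0.0], [-0.0, -1.0, 0.0], [-0.0, -0.0, -1.0]]
wrist_force: [-0.8, 1.0, -2.0]
gripper_width: 0.0466
finger_force: 52.0
```

carry_out(
  travel=[
    [0, 0, 0.1],
    [0, 0, 0.2],
    [0, 0, 0.35],
    [0, 0, 0.35],
  ],
  twist=[
    [0, 0, 0],
    [0, 0, 0],
    [0, 0, 0],
    [0, 0, 0],
  ],
)

```text
time_s: 33.12
position: [0.4796, -0.0951, 0.1176]
tcp_rot: [[1.0, -0.0, 0.0], [-0.0, -1.0, -0.0], [0.0, 0.0, -1.0]]
wrist_force: [0.3, -1.5, 1.6]
gripper_width: 0.0465
finger_force: 52.4
```

Contact came at the expected height. I'll release, retreat and check.

carry_out(
  travel=[
    [0, 0, 0],
    [0, 0, 0],
    [0, 0, 0],
    [0, 0, 0],
  ],
  twist=[
    [0, 0, 0],
    [0, 0, 0],
    [0, 0, 0],
    [0, 0, 0],
  ],
  claw=100,
)

```text
time_s: 33.62
position: [0.4795, -0.095, 0.1173]
tcp_rot: [[1.0, -0.0, 0.0], [-0.0, -1.0, 0.0], [0.0, -0.0, -1.0]]
wrist_force: [-1.0, -0.9, 0.2]
gripper_width: 0.0855
finger_force: 0.0
```

carry_out(
  travel=[
    [0, 0, -3],
    [0, 0, -7],
    [-2, 0, -10],
    [-4, 0, -12],
    [-4, 0, -12],
  ],
  twist=[
    [0, 0, 0],
    [0, 0, 0],
    [0, 0, 0],
    [0, 0, 0],
    [0, 0, 0],
  ],
)

```text
time_s: 34.25
position: [0.4391, -0.0952, 0.2386]
tcp_rot: [[1.0, -0.001, 0.002], [-0.001, -1.0, -0.001], [0.002, 0.001, -1.0]]
wrist_force: [0.4, -0.7, 0.2]
gripper_width: 0.0856
finger_force: 0.0
```

carry_out(
  travel=[
    [-1, 0, 0],
    [-1, 0, 0],
    [-1, 0, 0],
  ],
  twist=[
    [0, 0, 0],
    [0, 0, 0],
    [0, 0, 0],
  ],
)

```text
time_s: 34.62
position: [0.4295, -0.0949, 0.2367]
tcp_rot: [[1.0, -0.0, -0.001], [-0.0, -1.0, 0.001], [-0.001, -0.001, -1.0]]
wrist_force: [-0.3, 1.3, -0.5]
gripper_width: 0.0856
finger_force: 0.0
```

Run:
```python
from h import *
im,c,o=shot("wrist","w13");p=px(c,(.479,-.096,.08)).astype(int);print(p,o["position"])
e=blob(im,(15,120,60),(30,255,255),(p[0]-70,p[1]-70,p[0]+70,p[1]+70));b=e[1];print(b,[onplane(c,q,.112).round(4).tolist() for q in((b[0],e[0][0][1]),(b[0]+b[2],e[0][0][1]))])
s,cs,_=shot("scene"); q=px(cs,(.479,-.096,.06)).astype(int);d=px(cs,(.658,.197,.03)).astype(int)
f=lambda a,q,r:cv2.resize(a[max(q[1]-r,0):q[1]+r,q[0]-r:q[0]+r],(260,390) if 0 else (260,260),interpolation=2)
cv2.imwrite("pics/fin.png",cv2.cvtColor(np.hstack([f(im,p,75),f(s,q,32),f(s,d,32)]),cv2.COLOR_RGB2BGR))
```

```text
[257 134] [ 0.42950167 -0.09491519  0.2367072 ]
(229, 108, 56, 56) [[0.4799, -0.0702, 0.112], [0.4799, -0.12, 0.112]]
```

View pics/fin.png

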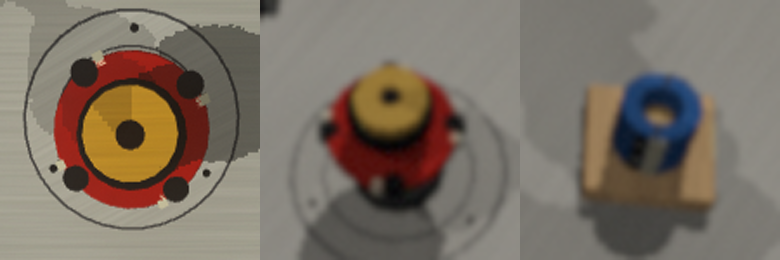

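The cap sits concentric on the guide and cutter (centre at crop 130,134). The blue block is down on its dowel (crop 657,120).

```bash
python3 -c "
from rig import job
print(job.job_done())"
```

```text
the job is handed in; nothing more can be done
None
```

The job is handed in at about 35 s of the 109 s allowed: the blue rebate block is down on its dowel, and the collar, cutter (boss up), ring guide and smallest brass cap are stacked on the spindle. Each piece met contact at its expected height; the bolt, spanner and mallet were left alone, and no verdict came back.

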